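# Fetch the anvil from the latched bench drawer

## Task

Squeeze the two side buttons of the drawer pull together and draw the drawer open, then take out the small horn anvil and stand it upright, gently, on the middle of the round rubber pad. Then push the drawer fully home until its latch catches again, leaving the dapping block in the drawer and everything else on the bench where it is.

Things in the scene. Friction and masses are not known exactly. Their poses are not given: they have to be found in the camera images.
- board_edge (a point): Middle of the lower front edge of the 270 wide x 16 thick top board of the wooden chest (260 deep, 240 wide, 156 high, fixed); axes: x into the chest, z up. 140 mm above the bench, 28 mm in front of the shut drawer's front. It hangs over the shut pull, where an upright gripper strikes it: lean the tool 35 to 45 degrees back towards the robot, fingers pointing down and towards the chest.
- pull (a point): Middle of the drawer's steel pull, between its two buttons; 74 mm above the bench, 34 mm out from the drawer front, 6 mm in front of board_edge when shut; axes: the drawer slides out along its -x (the board's -x too), z up. A neck 15 wide ends in a cap 34 wide (y) x 22 high whose outer face is 24 mm in front (-x) of this point. The buttons are on its +y and -y sides.
- left_button_face (a point): Middle of the outer face of the left (+y) steel button: a plate 28 long (x) x 24 high (z), face at y = +27 from the pull's middle when out. The two faces are 54 mm apart when out, 38 mm when fully in.
- right_button_face (a point): The same for the right (-y) button, face at y = -27 when out.
- left_button (a joint): Left button's travel inward, m: 0 out, 0.008 fully in (stop). Spring: about 2 N at the start to 4 N fully in. While either button is pressed less than about 0.006 the drawer is latched and cannot be opened.
- right_button (a joint): The same for the right button. Both must be in at once to free the drawer. When the drawer is pushed home the hooks ride over their catches by themselves (up to about 15 N of push over the last 20 mm, then a firm stop) and both buttons spring out again.
- drawer (a joint): How far the drawer is out, m: 0 shut and latched, 0.18 at its stop. Slides with about 2 N of drag and stays where it is left.
- anvil_mid (a point): Centre of the steel horn anvil (about 0.45 kg), 26 mm above its foot; z up, horn to its -x. 52 high. Foot 62 (x) x 30 (y) x 12; waist 20 wide; top block 52 (x) x 26 (y), 30 to 52 mm above the underside, flat sides to grip across y; horn 30 long. Stands in the front of the drawer, left or right, roughly along the slide; the dapping block beside it, 90 mm centre to centre.
- dap_mid (a point): Centre of the steel dapping block, a 40 mm cube with four round hollows in its top, in the drawer beside the anvil. Leave it there.
- tin: Bystander: low aluminium tin, 48 across x 28 high, on the left beside the chest, origin under its centre.
- pad_top (a point): Middle of the top of the round black rubber pad, 124 mm across and 12 thick, fixed to the bench on the left or right. A square dark wooden board 115 x 115 x 12 lies on the other side.
- hammer: Bystander: hammer lying near the robot, 240 long, about 30 high, origin under its middle.
- mallet: Bystander: wooden mallet lying to the left beyond the pad's place, 205 long, 40 high, origin under its middle.
- polish_can: Bystander: yellow can, 68 across x 70 high, on the right, origin under its centre.
- bead_dish: Bystander: white ceramic bowl, 70 across x 30 high, near left, origin under its centre.
- flux_jar: Bystander: amber jar, 50 across x 60 high, near right, origin under its centre.
- burnisher: Bystander: burnisher with a wooden handle lying on the right beside the chest, 170 long, about 25 high, origin under its middle.
- drawer_front (a point): Middle of the top edge of the drawer's front panel (16 thick, 212 wide, top 92 mm above the bench; moves with the drawer). Behind it (+x): inside 192 wide, 226 long, floor 14 mm, side and back walls 42 mm above the bench. Two thin latch arms stick 32 mm inward from the front's inner face, within 32 mm of its middle, 77 to 85 mm above the bench.
Mind the look-alikes: they are no part of the job. Leave any orange or yellow look-alike of the part that bears pad_top alone.

How it is judged:
On the way, in this order (a step that is already met when the one before it is completed fails the run):
1. both side buttons are squeezed in together with the drawer still shut (value of joint each of left_button, right_button above 0.006 m and value of joint drawer below 0.01 m), for 0.05 s.
2. the drawer is drawn open at least 120 mm (value of joint drawer above 0.12 m), for 0.2 s.
3. the anvil stands on the pad, released, the drawer still open (horizontal distance between anvil_mid and pad_top below 0.03 m and distance between anvil_mid and pad_top below 0.043 m and height (world z) of anvil_mid below 0.042 m and angle between anvil_mid's own z axis and vertical below 0.1 rad and contact force between anvil and the fingers below 0.1 N and value of joint drawer above 0.05 m), for 0.2 s.
At the end, for the whole second after the job is handed in: Drawer shut (within 4 mm), both buttons sprung out (within 2 mm). Anvil upright (within 6 degrees), at rest on the rubber pad, its centre within 30 mm of the pad's middle. Dapping block still in the drawer, within 70 mm of where it was (value of joint drawer below 0.004 m and value of joint each of left_button, right_button below 0.002 m and horizontal distance between anvil_mid and pad_top below 0.03 m and height (world z) of anvil_mid between 0.034 and 0.042 m and angle between anvil_mid's own z axis and vertical below 0.1 rad and linear speed of anvil below 0.02 m/s and distance of dap_mid from where it was at the start of the episode below 0.07 m); the robot touches nothing.
It fails at once if the anvil is dropped or flung (faster than 0.8 m/s) (linear speed of anvil above 0.8 m/s).
It fails at once if a bystander on the bench is shifted by more than 30 mm (distance of any of hammer, mallet, polish_can, bead_dish, flux_jar, burnisher, tin from where it was at the start of the episode above 0.03 m).
It also fails if it takes over 72 s, if anything falls off the work surface, if the arm or the gripper's body presses on something with over 40 N, if the wrist force passes 120 N, or if a joint passes its speed limit or range.

## Robot

A 7-joint arm with a two-finger parallel gripper is mounted at the origin on the work surface. World frame = base frame: x ahead of the robot, y to its left, z up, the work surface at z = 0. Lengths are in m, angles in rad, forces in N, time in s.
With the tool pointing down it reaches from about 0.425 to 0.875 m from the base axis. Payload 4.7 kg.
Tool frame: the origin (TCP) lies at the very end of the fingers, on their centre line; the grasp point (between the pads) lies 19 mm behind it; z points along the fingers, y is the line along which they close (so a half turn about z gives the same grasp; the last joint's range is limited). The gripper opens to 87 mm and grips with 3 to 60 N. Pads are 19 mm wide; open, the fingers measure 117 mm over their backs; the gripper's body (75 mm by 190 mm) begins 51 mm behind the grasp point.
Start: joints at [-1.183, 0.321, -0.07, 1.45, 0.023, 1.371, -0.057], TCP at [0.237, 0.605, 0.202] pointing down, gripper open.
Joint ranges: [-2.86, 2.86], [-0.3, 2.09], [-1.38, 1.24], [0.06, 2.45], [-1.56, 4.7], [0.09, 2.05], [-2.69, 2.69]. Speed limits (rad/s): [2.57, 2.57, 3.14, 3.14, 3.14, 3.14, 3.14].

## Interface

Orientations are given as a rotation vector (axis times angle).
In Python, from bench import ctrl, imaging, ticket gives the robot as it stands.
- The arm moves only by the tool jog_arm, never from a script. Its argument "rows" is text: rows parted by semicolons, each of 7 numbers parted by spaces: the shift along the tool's x, y, z in cm, then the turn, a rotation vector about the tool's x, y, z in rad, then the closure, from -1 (fully open) to 1 (shut), so that 0 is half open. A call has 1 to 5 rows; each row shifts and turns the commanded pose from where the row before left it, along the tool's axes as they then stand; what a row does not reach is not made up. A row lasts 1/8 s, in which the tool goes at most 62.5 mm and 10.7 degrees, less where a joint would pass 70% of its speed; a pose out of reach is approached as far as the arm can. A call with a gripper value outside its range is refused whole. The fingers move at their own pace and stop on an object; "force" is the grip in N (left out, the last holds). Time passes only in rows, so rows that do not move let the fingers close. It gives the time, the measured TCP pose, the force, the opening and the grip force at its end, in the units of the state.
- ctrl.get_state(): the state, without advancing time (a new reading comes with each control period).
- imaging.get_image(name): name is "scene" or "top"; returns a dict with "img" (400x640x3 uint8, blue, green, red), "vertical_fov" (degrees; the focal length in pixels is half the picture's height over the tangent of half this angle, whatever the lens; pixels are square), "cx", "cy" (the principal point, pixels), "origin" and "orientation" of the camera in the world. Camera axes: x right, y down, z forward; pixel columns grow to the right and rows downward; lengths in m; the calibration is good to about 2 mm. A picture is of the moment at which its call begins. There is no depth.
- ticket.close_job(): hands the job in; it is judged then, once.
The state is a dict: "time": time; "joint_positions": joint angles; "qd": joint speeds; "joint_torque": joint torques, N m; "position": TCP position; "tool_rot": TCP orientation; "ft_force": force on the tool from outside, world axes, zero at the start; "torque": the same for the moment, N m; "grip_width": opening from 0.0 (shut) to 1.0 (fully open); "grip_force": force on a finger pad.
Only numpy, scipy, OpenCV 4.12 (cv2) and the standard library are available. Lean on these libraries where they do the work, as an engineer would, in place of code of your own. Each camera call takes 0.05 s, during which the arm holds its last target. There are 200 camera calls.

## Working session

There is one attempt and no reset: what is moved stays moved. The work goes in short steps, Python scripts to look and compute and a tool call to move; the robot and the scene stay as the last step left them, time stands still between calls to the robot, and variables do not carry over. Pictures are saved under pics/ and viewed, at most 10 in all, crops included, and the job is handed in when it is done.

Besides the shell and the picture viewer there is one more tool, called after ">>>" by a JSON object that holds its "api" and its "payload". jog_arm: Moves the arm, as the interface text tells. Its arguments: {"type":"object","properties":{"rows":{"type":"string"},"force":{"type":"number"}},"required":["rows"]}

```bash
ls; mkdir -p pics
cat > h.py <<'E'
import numpy as np, cv2
from scipy.spatial.transform import Rotation as R
from bench import ctrl, imaging, ticket
def rot(o):
    o=np.array(o,float)
    return o if o.shape==(3,3) else (R.from_rotvec(o).as_matrix() if o.size==3 else R.from_quat(o).as_matrix())
def cam(n):
    d=imaging.get_image(n); d['f']=d['img'].shape[0]/2/np.tan(np.radians(d['vertical_fov'])/2); d['R']=rot(d['orientation']); d['o']=np.array(d['origin']); return d
def ray(d,u,v):
    r=d['R']@np.array([(u-d['cx'])/d['f'],(v-d['cy'])/d['f'],1.]); return r/np.linalg.norm(r)
def onz(d,u,v,z):
    r=ray(d,u,v); return d['o']+r*(z-d['o'][2])/r[2]
def proj(d,p):
    c=d['R'].T@(np.array(p)-d['o']); return d['cx']+d['f']*c[0]/c[2], d['cy']+d['f']*c[1]/c[2]
E
python3 - <<'E'
from h import *
for n in('scene','top'):
    d=cam(n); cv2.imwrite(f'pics/{n}0.png',d['img']); print(n,{k:v for k,v in d.items() if k not in('img','R')})
s=ctrl.get_state();print(s)
E
```

```text
pics
scene {'vertical_fov': 49.41748477049812, 'cx': 318.2147806232283, 'cy': 198.21692325493592, 'origin': array([1.15484871, 0.5447524 , 1.0809453 ]), 'orientation': array([-1.10412149, -2.44959149,  0.94217477]), 'f': np.float64(434.65647683787313), 'o': array([1.15484871, 0.5447524 , 1.0809453 ])}
top {'vertical_fov': 48.19802934891466, 'cx': 323.8831473094267, 'cy': 199.063588014811, 'origin': array([ 0.30320672, -0.01908275,  1.64975662]), 'orientation': array([-2.11530542,  2.18016303, -0.13389737]), 'f': np.float64(447.12622899910536), 'o': array([ 0.30320672, -0.01908275,  1.64975662])}
{'time': 0.1, 'joint_positions': array([-1.18288337,  0.32177395, -0.07009416,  1.45156599,  0.02261647,
        1.37080179, -0.05690918]), 'qd': array([ 0.00070858, -0.00278831,  0.00024566, -0.00412978, -0.00018533,
        0.00049561, -0.00140873]), 'joint_torque': array([-8.33757485e-05, -4.92571199e+01, -4.05656286e-01, -3.13401675e+01,
       -6.40909933e-02,  3.94037808e-02,  6.93749826e-05]), 'position': array([0.2372096 , 0.60459156, 0.2013482 ]), 'tool_rot': array([-5.83681619e-01, -3.08666803e+00,  2.74552433e-03]), 'ft_force': array([0.32078259, 0.30703066, 0.07908587]), 'torque': array([-0.00125469, -0.02110399, -0.01731522]), 'grip_force': 0.0, 'grip_width': 1.0012349903845277}
```

View pics/scene0.png

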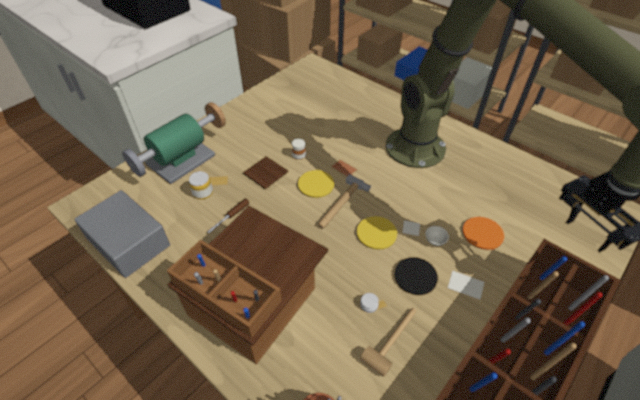

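View pics/top0.png

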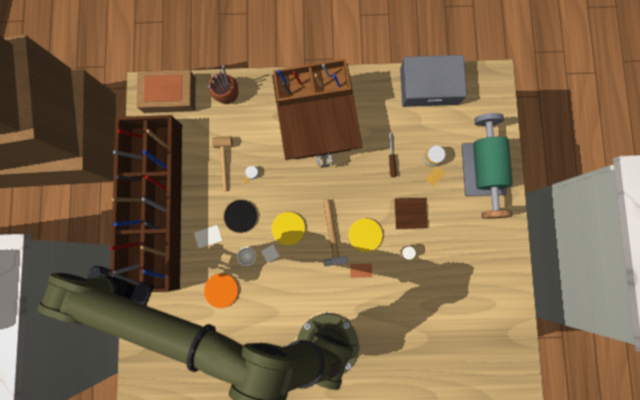

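The top view shows the chest front at about (286,159)-(361,148), the pull at (324,160) and the black pad at (241,216). Look-alikes for the pad are yellow discs at (288,228) and (365,235), an orange disc at (221,291) and the dark square at (411,213). I choose the black round pad and check it in a crop.

Run:
```python
from h import *
t=cam('top'); s=cam('scene')
a=cv2.resize(t['img'][130:260,200:400],None,fx=4,fy=4,interpolation=cv2.INTER_CUBIC)
cv2.imwrite('pics/c1.png',a)
# pad black
out=[]
for d,box in((t,(205,190,275,245)),(s,(385,250,450,305))):
    x0,y0,x1,y1=box; g=d['img'][y0:y1,x0:x1].max(2)
    m=(g<50).astype('uint8'); n,l,st,c=cv2.connectedComponentsWithStats(m); i=1+st[1:,4].argmax()
    u,v=c[i]+[x0,y0]; print('pad',st[i],u,v,onz(d,u,v,.012))
st=ctrl.get_state()
print(proj(t,st['position']),proj(s,st['position']))
# board: top face mask front edge in top
for n,p in {'FL':(286,159),'FR':(361,148)}.items(): print(n,onz(t,*p,.156))
```

```text
pad [ 20  11  32  31 756] 240.31613756613757 215.73280423280423 [0.4711777  0.30234068 0.012     ]
pad [  10    8   42   36 1145] 415.2139737991266 275.82620087336244 [0.47443774 0.30958484 0.012     ]
(np.float64(134.6731602761085), np.float64(285.68617661706685)) (np.float64(580.206400495012), np.float64(241.14758638049562))
FL [0.64622754 0.11690861 0.156     ]
FR [ 0.67643823 -0.1404417   0.156     ]
```

View pics/c1.png

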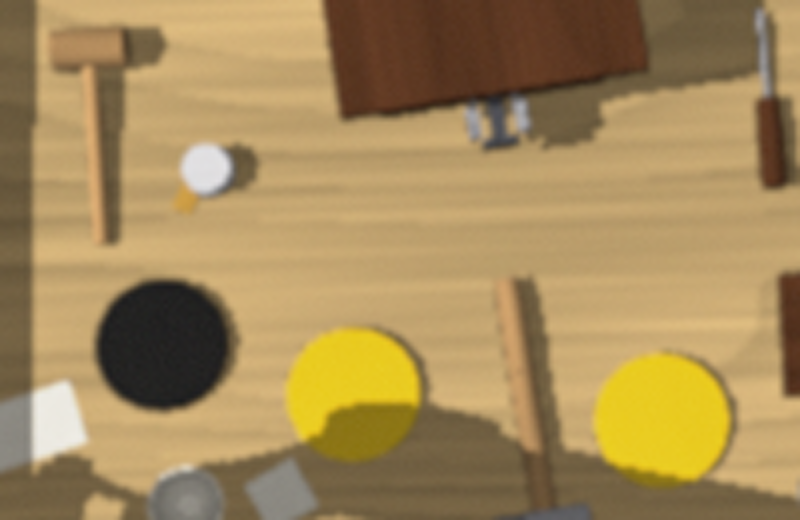

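The crop shows the black pad centred at crop (164,344). The pull is under the chest's front edge, with its buttons at (472,120) and (521,115) and its cap face at (500,147). The board edge runs from (344,118) to (648,70).

```bash
cat >> h.py <<'E'
def cp(x,y): return (x+.5)/4-.5+200,(y+.5)/4-.5+130
E
python3 - <<'E'
from h import *
t=cam('top')
F=lambda x,y,z: onz(t,*cp(x,y),z)
L=F(344,118,.156);Rr=F(648,70,.156);BL=F(326,0,.156)
M=(L+Rr)/2; ey=(L-Rr);print('width',np.linalg.norm(ey));ey/=np.linalg.norm(ey);ex=np.array([ey[1],-ey[0],0]);print('yaw',np.degrees(np.arctan2(ex[1],ex[0])), 'mid',M, 'side yaw',(lambda v:np.degrees(np.arctan2(v[1],v[0])))(BL-L))
print('pull from edge',M-ex*.006)
bl=F(472,120,.086);br=F(521,115,.086);c=F(500,147,.085);print('btn',bl,br,(bl+br)/2,'cap',c,'->pull',c+.024*ex)
s=ctrl.get_state(); print(R.from_rotvec(s['tool_rot']).as_matrix().round(3))
E
```

```text
width 0.26305390259126893
yaw 7.3388426864243685 mid [ 0.66263343 -0.01225158  0.156     ] side yaw 7.4509730250304225
pull from edge [ 0.65668258 -0.01301801  0.156     ]
btn [0.65640732 0.01030493 0.086     ] [ 0.65956624 -0.03356628  0.086     ] [ 0.65798678 -0.01163068  0.086     ] cap [ 0.63126566 -0.0139543   0.085     ] ->pull [ 0.65506905 -0.01088862  0.085     ]
[[-0.931  0.365 -0.   ]
 [ 0.365  0.931 -0.001]
 [-0.    -0.001 -1.   ]]
```

>>> {"api": "jog_arm", "payload": {"rows": "-3.5 -3.1 0 0 0 0 -1;-3.5 -3.1 0 0 0 0 -1;-3.5 -3.1 0 0 0 0 -1;-3.5 -3.1 0 0 0 0 -1;-3.5 -3.1 0 0 0 0 -1"}}

```text
time: 0.88
position: [0.3443, 0.3954, 0.2024]
tool_rot: [0.584, 3.087, 0.001]
ft_force: [1.0, 0.3, 0.0]
grip_width: 0.996
grip_force: 0.0
```

>>> {"api": "jog_arm", "payload": {"rows": "-3.5 -3.1 0 0 0 0 -1;-3.5 -3.1 0 0 0 0 -1;-3.5 -3.1 0 0 0 0 -1;-3.5 -3.1 0 0 0 0 -1;-3.5 -3.1 0 0 0 0 -1"}}

```text
time: 1.5
position: [0.4506, 0.1873, 0.2026]
tool_rot: [0.584, 3.086, 0.001]
ft_force: [0.2, 0.1, -0.2]
grip_width: 1.001
grip_force: 0.0
```

>>> {"api": "jog_arm", "payload": {"rows": "-3.5 -3.1 0 0 0 0 -1;-3.5 -3.1 0 0 0 0 -1;-3.5 -3.1 0 0 0 0 -1;-3.5 -3.1 0 0 0 0 -1;-3.5 -3.1 0 0 0 0 -1"}}

```text
time: 2.12
position: [0.5569, -0.0207, 0.2025]
tool_rot: [0.583, 3.087, 0.001]
ft_force: [0.3, 0.2, -0.1]
grip_width: 1.001
grip_force: 0.0
```

>>> {"api": "jog_arm", "payload": {"rows": "0 0 0 0 0 -0.168 -1;0 0 0 0 0 -0.168 -1;0 0 0 0 0 -0.167 -1;0 0 0 0 -0.15 0 -1;0 0 0 0 -0.15 0 -1"}}

```text
time: 2.75
position: [0.5571, -0.0197, 0.2024]
tool_rot: [-0.183, 2.832, 0.027]
ft_force: [-0.3, -0.7, -0.2]
grip_width: 1.001
grip_force: 0.0
```

>>> {"api": "jog_arm", "payload": {"rows": "0 0 0 0 -0.15 0 -1;0 0 0 0 -0.15 0 -1;0 0 0 0 -0.15 0 -1;0 0 0 0 0 0 -1"}}

```text
time: 3.25
position: [0.5581, -0.013, 0.2053]
tool_rot: [-0.177, 2.567, 0.089]
ft_force: [0.1, 0.1, -1.0]
grip_width: 0.998
grip_force: 0.0
```

```bash
cat >> h.py <<'E'
YAW=np.radians(7.35)
def st(tgt=None):
    s=ctrl.get_state(); A=R.from_rotvec(s['tool_rot']).as_matrix(); z=A[:,2]; y=A[:,1]
    print('pos',s['position'].round(4),'lean',np.degrees(np.arccos(-z[2])).round(2),'zt',z.round(3),'yyaw',np.degrees(np.arctan2(y[1],y[0])).round(2),'q',s['joint_positions'].round(3),'F',s['ft_force'].round(1),'gw',round(s['grip_width']*87,1))
    if tgt is not None:
        p,lean,yaw=tgt; B=pose(lean,yaw); print('shift cm',(A.T@(np.array(p)-s['position'])*100).round(2),'turn',R.from_matrix(A.T@B).as_rotvec().round(3))
    return s,A
def pose(lean,yaw):  # tool y at yaw+90deg, lean back toward robot
    ex=np.array([np.cos(yaw),np.sin(yaw),0]);ey=np.array([-ex[1],ex[0],0]);ez=np.array([0,0,1.])
    z=np.sin(lean)*ex-np.cos(lean)*ez; return np.c_[np.cross(ey,z),ey,z]
E
python3 - <<'E'
from h import *
st(((.585,-.021,.148),.75,YAW))
t=cam('top'); cv2.imwrite('pics/x.png',t['img'])
E
```

```text
pos [ 0.5581 -0.013   0.2053] lean 32.7 zt [ 0.531  0.101 -0.841] yyaw 98.34 q [-0.004 -0.288  0.065  2.186 -0.182  0.695  1.879] F [ 0.1  0.1 -1. ] gw 86.8
shift cm [ 0.93 -1.34  6.17] turn [ 0.032 -0.18  -0.003]
```

>>> {"api": "jog_arm", "payload": {"rows": "0.3 -0.4 2 0 0 0 -1;0.3 -0.4 2 0 -0.06 0 -1;0.3 -0.4 2 0.01 -0.06 0 -1;0 0 0 0.02 -0.06 0 -1;0 0 0 0 0 0 -1"}}

```text
time: 3.92
position: [0.586, -0.0133, 0.1497]
tool_rot: [-0.161, 2.389, 0.072]
ft_force: [-0.7, 0.5, 0.0]
grip_width: 0.998
grip_force: 0.0
```

Run:
```python
from h import *
st(((.585,-.021,.148),.75,YAW))
st(((.666,-.0107,.060),.75,YAW))
```

```text
pos [ 0.586  -0.0133  0.1497] lean 42.9 zt [ 0.674  0.098 -0.733] yyaw 97.87 q [-0.101 -0.248  0.16   2.366 -0.36   0.304  2.079] F [-0.7  0.5  0. ] gw 86.8
shift cm [ 0.26 -0.75 -0.01] turn [ 0.011 -0.001  0.002]
pos [ 0.586  -0.0133  0.1497] lean 42.9 zt [ 0.674  0.098 -0.733] yyaw 97.87 q [-0.101 -0.248  0.16   2.366 -0.36   0.304  2.079] F [-0.7  0.5  0. ] gw 86.8
shift cm [ 0.27 -0.9  11.99] turn [ 0.011 -0.001  0.002]
```

>>> {"api": "jog_arm", "payload": {"rows": "0.1 -0.4 1.5 0.01 0 0 -1;0.1 -0.4 1.5 0 0 0 -1;0 -0.1 1.5 0 0 0 -1;0 0 1.5 0 0 0 -1;0 0 0 0 0 0 -1"}}

```text
time: 4.55
position: [0.6284, -0.0182, 0.1062]
tool_rot: [-0.155, 2.386, 0.058]
ft_force: [0.8, 0.2, 0.4]
grip_width: 1.004
grip_force: 0.0
```

Run:
```python
from h import *
st(((.666,-.0107,.060),.75,YAW))
t=cam('top');s=cam('scene')
a=cv2.resize(t['img'][130:190,280:380],None,fx=8,fy=8,interpolation=cv2.INTER_CUBIC)
cv2.imwrite('pics/c2.png',a)
```

```text
pos [ 0.6284 -0.0182  0.1062] lean 43.03 zt [ 0.677  0.086 -0.731] yyaw 97.38 q [-0.288 -0.079  0.35   2.331 -0.643  0.18   2.366] F [0.8 0.2 0.4] gw 87.3
shift cm [0.36 0.27 5.99] turn [-0.001  0.001  0.002]
```

View pics/c2.png

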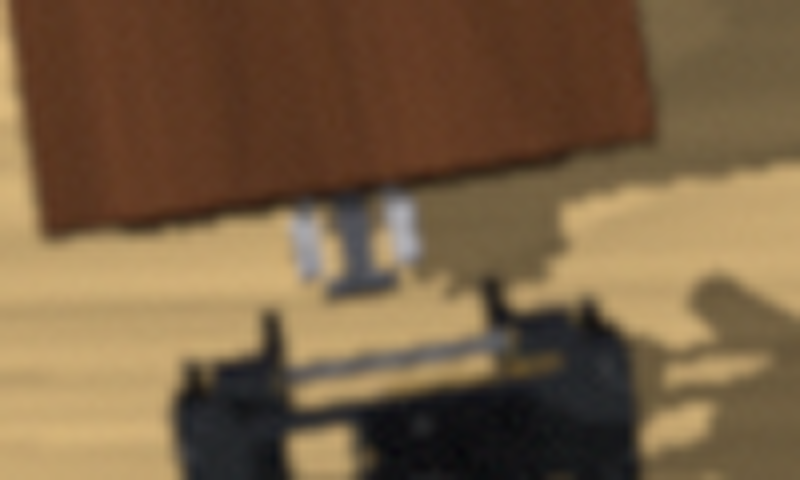

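The crop shows the finger tips at about (270,320) and (493,290) and the buttons at (308,240) and (404,232). The fingers look a few mm too far right, so I check this by projecting the TCP.

Run:
```python
from h import *
s,A=st(); t=cam('top')
for k in(-.0585,-.0435,0,.0435,.0585):
    p=proj(t,s['position']+A[:,1]*k); print(k,[( (p[0]+.5-280)*8-.5).round(),((p[1]+.5-130)*8-.5).round()])
P=np.array([.656,-.012,.086]);ey=A[:,1]
for k in(-.027,0,.027):
    p=proj(t,P+ey*k); print(k,[( (p[0]+.5-280)*8-.5).round(),((p[1]+.5-130)*8-.5).round()])
g=t['img'][130:190,280:380].max(2); 
for r in(40,41,42): print(g[r,28:70])
for r in(28,29,30,31): print(g[r,34:56])
```

```text
pos [ 0.6279 -0.0186  0.1068] lean 43.11 zt [ 0.678  0.086 -0.73 ] yyaw 97.35 q [-0.285 -0.081  0.347  2.332 -0.643  0.18   2.365] F [ 0.2  0.3 -1. ] gw 87.0
-0.0585 [np.float64(502.0), np.float64(271.0)]
-0.0435 [np.float64(468.0), np.float64(276.0)]
0 [np.float64(371.0), np.float64(291.0)]
0.0435 [np.float64(273.0), np.float64(307.0)]
0.0585 [np.float64(239.0), np.float64(312.0)]
-0.027 [np.float64(414.0), np.float64(230.0)]
0 [np.float64(354.0), np.float64(240.0)]
0.027 [np.float64(295.0), np.float64(249.0)]
[188 188 188 183 145  84  78 142 179 188 189 190 190 191 190 190 191 190
 190 190 191 192 190 191 191 194 193 194 193 194 192 185 143  83  44  53
  51  40  37  36  38  39]
[188 189 191 185 147  82  63 125 173 189 191 192 193 193 192 194 194 195
 194 195 195 195 197 196 195 194 192 193 193 192 184 169 138  97  73  80
  67  42  39  40  42  43]
[197 196 196 187 143  79  55 119 172 195 199 198 198 199 196 199 200 197
 196 195 196 194 195 191 185 175 170 168 165 159 147 130 116 100  93  94
  76  46  44  41  43  43]
[191 191 182 166 164 170 149 119  96  90  89  87 110 144 161 169 169 141
 116 109 111 112]
[193 189 175 167 168 173 168 156 123  90  88  91 130 170 183 177 175 153
 126 114 112 113]
[198 193 174 163 163 172 188 187 147  98  89  95 139 184 193 183 179 165
 135 117 115 117]
[200 195 176 161 155 165 190 195 157 104  90  92 136 180 193 181 171 155
 129 116 115 115]
```

>>> {"api": "jog_arm", "payload": {"rows": "0.1 0.55 0 0 0 0 -1;0.1 0 1.5 0 0 0 -1;0 0 1.5 0 0 0 -1;0 0 1.5 0 0 0 -1;0 0 1.5 0 0 0 -1"}}

```text
time: 5.32
position: [0.6559, -0.0103, 0.074]
tool_rot: [-0.161, 2.391, 0.041]
ft_force: [-0.0, 0.0, -0.3]
grip_width: 1.001
grip_force: 0.0
```

Run:
```python
from h import *
st(((.668,-.0077,.060),.75,YAW))
t=cam('top')
a=cv2.resize(t['img'][130:190,280:380],None,fx=8,fy=8,interpolation=cv2.INTER_CUBIC)
s=cam('scene'); u,v=map(int,proj(s,(.65,-.01,.08))); print(u,v)
b=cv2.resize(s['img'][v-30:v+30,u-50:u+50],None,fx=8,fy=8,interpolation=cv2.INTER_CUBIC)
cv2.imwrite('pics/c3.png',cv2.resize(np.vstack([a,b]),(500,600)))
```

```text
pos [ 0.6559 -0.0103  0.074 ] lean 42.7 zt [ 0.674  0.075 -0.735] yyaw 97.33 q [ 0.082  0.058 -0.049  2.281 -0.99   0.114  2.689] F [-0.   0.  -0.3] gw 87.1
shift cm [0.04 0.13 1.86] turn [-0.012 -0.005  0.01 ]
290 238
```

View pics/c3.png

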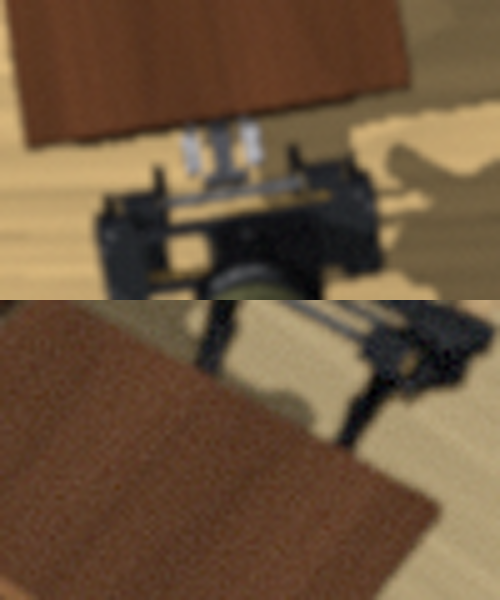

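The top crop shows the fingers straddling the pull but slightly right of centre. Joints 6 and 7 are at their limits, so I will back off, flip the tool half a turn and come back with a slightly smaller lean.

>>> {"api": "jog_arm", "payload": {"rows": "0 0 -3 0 0 0 -1;0 0 -3 0 0 0 -1;0 0 -3 0 0.1 0 -1;-1 0 -3 0 0.15 0 -1;0 0 -2 0 0.15 0 -1"}}

```text
time: 6.05
position: [0.576, -0.0221, 0.1903]
tool_rot: [-0.175, 2.791, 0.004]
ft_force: [0.6, 0.4, -0.7]
grip_width: 0.999
grip_force: 0.0
```

>>> {"api": "jog_arm", "payload": {"rows": "0 0 -2 0 0.15 0 -1;0 0 0 0 0.15 0 -1;0 0 0 0 0.04 0 -1;0 0 0 0 0 0.185 -1;0 0 0 0 0 0.185 -1"}}

```text
time: 6.68
position: [0.5693, -0.0219, 0.2053]
tool_rot: [0.394, 3.108, -0.026]
ft_force: [0.1, -0.4, -0.3]
grip_width: 1.002
grip_force: 0.0
```

Run:
```python
from h import *
st()
```

```text
pos [ 0.5693 -0.0219  0.2053] lean 1.05 zt [ 0.006 -0.017 -1.   ] yyaw 75.54 q [ 0.147  0.152 -0.186  1.653  0.047  1.334  1.271] F [ 0.1 -0.4 -0.3] gw 87.2
```

>>> {"api": "jog_arm", "payload": {"rows": "0 0 0 0 0 0.184 -1;0 0 0 0 0 0.184 -1;0 0 0 0 0 0.184 -1;0 0 0 0 0 0.184 -1;0 0 0 0 0 0.184 -1"}}

```text
time: 7.3
position: [0.5691, -0.0219, 0.2057]
tool_rot: [1.73, 2.604, -0.017]
ft_force: [0.4, 0.6, 0.1]
grip_width: 0.999
grip_force: 0.0
```

>>> {"api": "jog_arm", "payload": {"rows": "0 0 0 0 0 0.184 -1;0 0 0 0 0 0.184 -1;0 0 0 0 0 0.184 -1;0 0 0 0 0 0.184 -1;0 0 0 0 0 0.184 -1"}}

```text
time: 7.92
position: [0.5691, -0.0219, 0.2057]
tool_rot: [2.703, 1.564, -0.004]
ft_force: [0.5, 0.2, -1.0]
grip_width: 0.997
grip_force: 0.0
```

>>> {"api": "jog_arm", "payload": {"rows": "0 0 0 0 0 0.184 -1;0 0 0 0 0 0.184 -1;0 0 0 0 0 0.184 -1;0 0 0 0 0 0.184 -1;0 0 0 0 0 0.184 -1"}}

```text
time: 8.55
position: [0.5691, -0.0219, 0.2058]
tool_rot: [3.118, 0.202, 0.009]
ft_force: [0.5, -0.1, 0.2]
grip_width: 0.997
grip_force: 0.0
```

```bash
sed -i 's/return np.c_\[np.cross(ey,z),ey,z\]/ey=-ey; return np.c_[np.cross(ey,z),ey,z]/' h.py
python3 - <<'E'
from h import *
st(((.58,-.019,.2),0,YAW))
E
```

```text
pos [ 0.5691 -0.0219  0.2058] lean 1.05 zt [ 0.007 -0.017 -1.   ] yyaw -82.61 q [-2.100e-02  1.430e-01  1.000e-03  1.660e+00  1.800e-02  1.332e+00
 -1.466e+00] F [ 0.5 -0.1  0.2] gw 86.7
shift cm [ 1.11 -0.16  0.58] turn [ 0.018 -0.005  0.001]
```

>>> {"api": "jog_arm", "payload": {"rows": "0.5 0 0 0.018 0.13 0 -1;0.5 -0.2 0 0 0.13 0 -1;0.5 0 1 0 0.13 0 -1;0 0 1 0 0.13 0 -1;0 0 1 0 0.138 0 -1"}}

```text
time: 9.18
position: [0.5952, -0.016, 0.1809]
tool_rot: [-2.917, -0.198, -1.013]
ft_force: [0.2, 0.7, -0.4]
grip_width: 0.999
grip_force: 0.0
```

Run:
```python
from h import *
st(((.6015,-.016,.1457),.663,YAW))
```

```text
pos [ 0.5952 -0.016   0.1809] lean 38.31 zt [ 0.614  0.086 -0.785] yyaw -82.18 q [-0.003 -0.23   0.061  2.241 -0.238  0.484 -1.201] F [ 0.2  0.7 -0.4] gw 86.9
shift cm [-1.69  0.09  3.15] turn [-0.007 -0.006  0.005]
```

>>> {"api": "jog_arm", "payload": {"rows": "-0.8 0.1 1 -0.007 -0.006 0.005 -1;-0.9 0 1 0 0 0 -1;0 0 1.2 0 0 0 -1;0 0 2 0 0 0 -1;0 0 2 0 0 0 -1"}}

```text
time: 9.8
position: [0.6278, -0.0122, 0.1122]
tool_rot: [-2.929, -0.191, -0.998]
ft_force: [0.6, -0.4, -0.7]
grip_width: 1.001
grip_force: 0.0
```

Run:
```python
from h import *
st(((.6687,-.0075,.059),.663,YAW))
```

```text
pos [ 0.6278 -0.0122  0.1122] lean 37.63 zt [ 0.605  0.079 -0.792] yyaw -82.55 q [-0.037 -0.056  0.076  2.243 -0.32   0.321 -1.128] F [ 0.6 -0.4 -0.7] gw 87.1
shift cm [0.01 0.06 6.72] turn [-0.001  0.006  0.002]
```

>>> {"api": "jog_arm", "payload": {"rows": "0 0.06 1.7 0 0.006 0 -1;0 0 1.7 0 0 0 -1;0 0 1.7 0 0 0 -1;0 0 1.6 0 0 0 -1;0 0 0 0 0 0 -1"}}

```text
time: 10.42
position: [0.6673, -0.0073, 0.0576]
tool_rot: [-2.927, -0.191, -1.002]
ft_force: [0.3, 0.2, 0.7]
grip_width: 1.002
grip_force: 0.0
```

Run:
```python
from h import *
st(((.6687,-.0075,.059),.663,YAW))
```

```text
pos [ 0.6673 -0.0073  0.0576] lean 37.8 zt [ 0.608  0.08  -0.79 ] yyaw -82.54 q [-0.032  0.118  0.061  2.201 -0.554  0.197 -0.903] F [0.3 0.2 0.7] gw 87.2
shift cm [ 0.19  0.04 -0.03] turn [-0.001  0.003  0.001]
```

>>> {"api": "jog_arm", "payload": {"rows": "0.1 0 0 0 0 0 -0.15;0.1 0 0 0 0 0 -0.15;0 0 0 0 0 0 -0.15;0 0 0 0 0 0 -0.15;0 0 0 0 0 0 -0.15", "force": 15}}

```text
time: 11.05
position: [0.6679, -0.0076, 0.0606]
tool_rot: [-2.926, -0.19, -1.006]
ft_force: [-2.1, -0.2, 3.0]
grip_width: 0.596
grip_force: 2.1
```

Run:
```python
from h import *
s,A=st(); print(A.T@s['ft_force'],s['grip_force'])
```

```text
pos [ 0.6679 -0.0076  0.0606] lean 37.95 zt [ 0.61   0.079 -0.789] yyaw -82.57 q [-0.036  0.113  0.066  2.2   -0.547  0.2   -0.911] F [-2.1 -0.2  3. ] gw 51.8
[ 0.17345786 -0.09602936 -3.60686231] 2.1098586916923523
```

>>> {"api": "jog_arm", "payload": {"rows": "0 0 0 0 0 0 0.05;0 0 0 0 0 0 0.3;0 0 0 0 0 0 0.3;0 0 0 0 0 0 0.3;0 0 0 0 0 0 0.3", "force": 25}}

```text
time: 11.68
position: [0.6679, -0.0076, 0.0608]
tool_rot: [-2.926, -0.19, -1.006]
ft_force: [-6.1, -1.2, 7.4]
grip_width: 0.409
grip_force: 25.1
```

Run:
```python
from h import *
s,A=st(); print(A.T@s['ft_force'],s['grip_force'])
```

```text
pos [ 0.6679 -0.0076  0.0608] lean 37.96 zt [ 0.61   0.079 -0.788] yyaw -82.57 q [-0.036  0.113  0.066  2.2   -0.547  0.2   -0.911] F [-6.1 -1.2  7.4] gw 35.6
[-0.34499214  0.40882382 -9.68502322] 25.05049556493759
```

>>> {"api": "jog_arm", "payload": {"rows": "-0.4 0 -0.3 0 0 0 0.3;-0.8 0 -0.6 0 0 0 0.3;-0.8 0 -0.6 0 0 0 0.3;-0.8 0 -0.6 0 0 0 0.3;-0.8 0 -0.6 0 0 0 0.3"}}

```text
time: 12.3
position: [0.6236, -0.0136, 0.0608]
tool_rot: [-2.925, -0.19, -1.009]
ft_force: [2.0, -0.6, 5.9]
grip_width: 0.407
grip_force: 25.0
```

Run:
```python
from h import *
s,A=st(); print(A.T@s['ft_force'],s['grip_force'])
```

```text
pos [ 0.6236 -0.0136  0.0608] lean 38.07 zt [ 0.612  0.079 -0.787] yyaw -82.59 q [-0.007  0.025  0.053  2.297 -0.592  0.195 -0.849] F [ 2.  -0.6  5.9] gw 35.4
[ 5.11659792  0.88881116 -3.51370116] 25.023767352104187
```

>>> {"api": "jog_arm", "payload": {"rows": "-2.15 0 -1.55 0 -0.1 0 0.3;-2.3 0 -1.35 0 -0.1 0 0.3;-2.4 0 -1.1 0 -0.1 0 0.3;-2.5 0 -0.9 0 -0.1 0 0.3;-2.3 0 -0.6 0 -0.1 0 0.3"}}

```text
time: 12.92
position: [0.4968, -0.0304, 0.0557]
tool_rot: [-3.112, -0.204, -0.267]
ft_force: [3.9, -3.1, -2.1]
grip_width: 0.4
grip_force: 25.0
```

Run:
```python
from h import *
s,A=st(); print(A.T@s['ft_force'],s['grip_force'])
```

```text
pos [ 0.4968 -0.0304  0.0557] lean 9.83 zt [ 0.169  0.023 -0.985] yyaw -82.5 q [-7.100e-02 -1.000e-03  1.000e-01  2.146e+00 -3.800e-02  8.280e-01
 -1.387e+00] F [ 3.9 -3.1 -2.1] gw 34.8
[3.09293159 3.59228668 2.67339215] 24.975053071975708
```

>>> {"api": "jog_arm", "payload": {"rows": "0 0 0 0 0 0 -1;0 0 0 0 0 0 -1;0 0 0 0 0 0 -1;0 0 -1 0 0 0 -1;0 0 -3 0 0 0 -1"}}

```text
time: 13.55
position: [0.4881, -0.029, 0.093]
tool_rot: [-3.109, -0.206, -0.261]
ft_force: [1.2, 0.3, 0.6]
grip_width: 0.888
grip_force: 0.0
```

>>> {"api": "jog_arm", "payload": {"rows": "0 0 -4 0 -0.08 0 -1;0 0 -5 0 -0.09 0 -1;0 -5 -4 0 0 0 -1;0 -6 0 0 0 0 -1;0 -6 0 0 0 0 -1"}}

```text
time: 14.18
position: [0.4561, 0.1379, 0.224]
tool_rot: [-3.132, -0.207, -0.005]
ft_force: [0.1, 0.4, 0.1]
grip_width: 1.003
grip_force: 0.0
```

>>> {"api": "jog_arm", "payload": {"rows": "0 -4 0 0 0 0 -1;0 0 0 0 0 0 -1"}}

```text
time: 14.42
position: [0.4495, 0.1796, 0.2231]
tool_rot: [-3.13, -0.219, -0.002]
ft_force: [0.6, 0.7, 0.0]
grip_width: 1.0
grip_force: 0.0
```

Run:
```python
from h import *
st(((.5,.15,.2),0,YAW))
t=cam('top');s=cam('scene')
a=cv2.resize(t['img'][110:210,260:380],None,fx=6,fy=6,interpolation=cv2.INTER_CUBIC)
cv2.imwrite('pics/c4.png',a); cv2.imwrite('pics/s4.png',s['img'])
```

```text
pos [0.4495 0.1796 0.2231] lean 0.21 zt [ 0.001  0.004 -1.   ] yyaw -81.99 q [-0.284 -0.038 -0.144  1.814 -0.008  1.362 -1.857] F [0.6 0.7 0. ] gw 87.0
shift cm [4.58 3.64 2.31] turn [-0.003 -0.001  0.012]
```

View pics/c4.png

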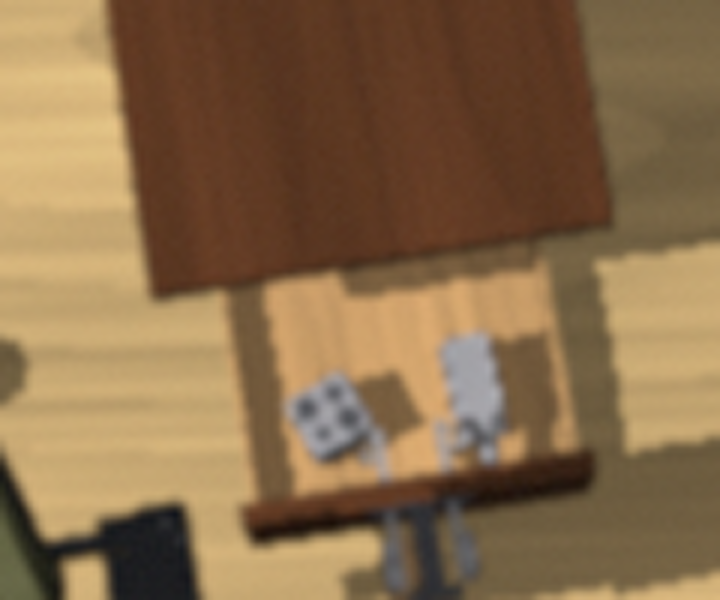

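The drawer is open. The anvil's top block is at crop (442-503, 335-425), on the right with its horn towards the front. The dapping block is at (330,417) on the left. The pull's neck is at about (427,550).

Run:
```python
from h import *
t=cam('top'); I=t['img']; hsv=cv2.cvtColor(I,cv2.COLOR_BGR2HSV)
m=((hsv[...,1]<60)&(hsv[...,2]>120)).astype('uint8')
x0,y0=330,163; sub=m[y0:187,x0:346]; 
print('\n'.join(''.join('#' if v else '.' for v in r) for r in sub))
top=m[163:181,330:347]
n,l,s_,c=cv2.connectedComponentsWithStats(top); i=1+s_[1:,4].argmax()
cn=max(cv2.findContours((l==i).astype('uint8'),0,2)[0],key=cv2.contourArea); r=cv2.minAreaRect(cn); print(s_[i],r)
pts=cv2.boxPoints(r)+[330,163]; print(pts)
print('proj pull',proj(t,(.4936,-.0308,.085)),'cap face',proj(t,(.4936-.0238,-.0308-.003,.085)))
for rr in range(196,214,2): print(rr,I[rr,318:344].max(1))
```

```text
................
................
.........#......
.....#######....
....########....
....########....
...##########...
....#########...
....#########...
....#########...
....#########...
.....#########..
.....#########..
.....#########..
.....#########..
.....#########..
......#######...
......#..###....
...##.##..##....
...##.###.......
...######...#...
...#####...##...
...##.....###...
....#.....###...
[  3   2  11  16 126] ((8.358823776245117, 9.864706993103027), (15.076668739318848, 8.785684585571289), 77.47119140625)
[[332.43529367 166.45882368]
 [341.01176453 164.5529418 ]
 [344.28235435 179.27058983]
 [335.70588303 181.17647171]]
proj pull (np.float64(330.5604755872866), np.float64(204.53506304253312)) cap face (np.float64(331.6256707962377), np.float64(211.22242826002048))
196 [ 44  41  36  34  38  51  74  76  64  56  53  51  53  53  62  79  86  94
  95 100 103 105 106 106 106 109]
198 [130 140 143 146 148 152 131 106 102 101  86  61  53  54  70  97 106 102
  95  96  99 104 108 111 111 111]
200 [208 209 210 210 204 173 133 106 105 105  89  65  52  52  63  97 113 107
  96  94  94 106 116 118 118 118]
202 [206 207 207 207 196 159 118  97 100 105  98  75  52  51  56  83 104 106
  99 100 102 106 110 114 113 114]
204 [184 169 167 164 143 114  97  94  98 106 105  86  62  54  52  72  98 110
 105  92  92  91 102 112 114 113]
206 [158 120 110 111 110 102  95 100 101 107 105  89  63  52  53  61  90 101
  97  94  92  98 107 112 112 112]
208 [155 117 109 116 121 118 104  91  93  96  85  67  50  48  49  55  63  70
  74  96 110 115 114 114 115 114]
210 [182 167 170 184 197 194 163 121 100  91  76  65  61  63  76  85  89  96
  99 109 117 118 117 124 151 169]
212 [205 204 205 205 206 201 174 128 101 103 108 106  99  98 109 116 119 117
 119 129 151 165 169 173 196 210]
```

Run:
```python
from h import *
t=cam('top')
p=onz(t,338.2,172.7,.066); a=onz(t,333.8,169,.066);b=onz(t,335.8,178,.066); v=a-b; print(p,np.degrees(np.arctan2(v[1],v[0])))
dp=onz(t,260+330/6,110+417/6,.054); print('dap',dp)
Y=np.radians(9.5)
st(((p[0],p[1]+.0025,.2),0,Y))
```

```text
[ 0.61049493 -0.06206888  0.066     ] 10.455137907893905
dap [0.59043643 0.02244298 0.054     ]
pos [0.4516 0.1742 0.2231] lean 0.17 zt [ 0.002  0.002 -1.   ] yyaw -82.54 q [-0.28  -0.038 -0.138  1.815 -0.007  1.362 -1.857] F [ 0.1  0.4 -0.1] gw 87.1
shift cm [12.71 25.24  2.29] turn [-0.002 -0.002 -0.036]
```

>>> {"api": "jog_arm", "payload": {"rows": "2.5 5 0 0 0 0 -0.38;2.5 5 0 0 0 0 -0.38;2.5 5 0 0 0 0 -0.38;2.5 5 1 0 0 -0.036 -0.38;2.6 5.2 1 0 0 0 -0.38"}}

```text
time: 15.25
position: [0.612, -0.0596, 0.2031]
tool_rot: [-3.129, -0.261, -0.005]
ft_force: [0.8, -0.1, -0.6]
grip_width: 0.699
grip_force: 0.0
```

>>> {"api": "jog_arm", "payload": {"rows": "0 0 0 0 0 0 -0.38;0 0 0 0 0 0 -0.38"}}

```text
time: 15.5
position: [0.6109, -0.0571, 0.2026]
tool_rot: [-3.128, -0.261, -0.002]
ft_force: [-0.4, 0.8, -0.2]
grip_width: 0.691
grip_force: 0.0
```

Run:
```python
from h import *
s,A=st(((.6105,-.0595,.036),0,np.radians(9.5)))
t=cam('top'); a=cv2.resize(t['img'][130:210,290:390],None,fx=7,fy=7,interpolation=cv2.INTER_CUBIC)
q=cam('scene'); u,v=map(int,proj(q,(.61,-.06,.06)));print(u,v)
b=cv2.resize(q['img'][v-50:v+30,u-50:u+50],None,fx=7,fy=7,interpolation=cv2.INTER_CUBIC)
cv2.imwrite('pics/c5.png',cv2.resize(np.hstack([a,b]),(800,320)))
for k in(-.034,.034): print(proj(t,s['position']+A[:,1]*k))
```

```text
pos [ 0.6109 -0.0571  0.2026] lean 0.2 zt [ 0.001  0.003 -1.   ] yyaw -80.48 q [-0.028  0.24   0.096  1.553 -0.027  1.349 -1.334] F [-0.4  0.8 -0.2] gw 60.2
shift cm [-0.11  0.28 16.66] turn [-0.003 -0.002  0.   ]
288 225
(np.float64(327.4405614603089), np.float64(166.67142317109221))
(np.float64(347.6493379190052), np.float64(162.70651671711008))
```

View pics/c5.png

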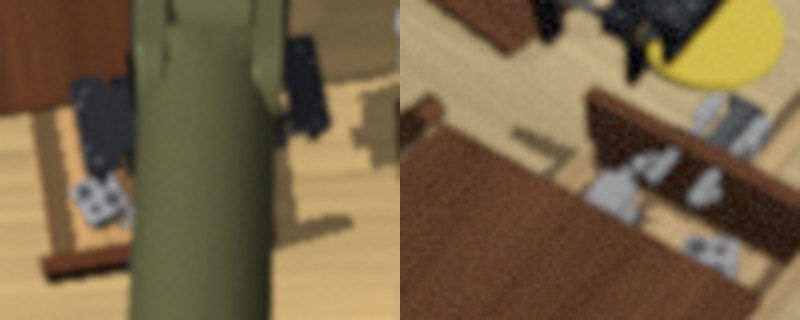

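Left panel: the arm hides the anvil from above, and the dapping block is at (100,200). Right panel (scene camera): the anvil is at (612,192) and the finger tips at (545,38) and (635,78), so they approach it properly.

>>> {"api": "jog_arm", "payload": {"rows": "-0.1 0.25 2 0 0 0 -0.38;0 0 3 0 0 0 -0.38;0 0 3 0 0 0 -0.38;0 0 1.5 0 0 0 -0.38;0 0 0 0 0 0 -0.38"}}

```text
time: 16.23
position: [0.6104, -0.0578, 0.1076]
tool_rot: [-3.127, -0.266, -0.002]
ft_force: [-0.5, 0.0, -0.3]
grip_width: 0.692
grip_force: 0.0
```

Run:
```python
from h import *
s,A=st(((.6105,-.0595,.036),0,np.radians(9.5)))
q=cam('scene'); u,v=288,215
b=cv2.resize(q['img'][v-40:v+35,u-50:u+50],None,fx=7,fy=7,interpolation=cv2.INTER_CUBIC)
cv2.imwrite('pics/c6.png',b)
for k in(-.034,0,.034):
  p=proj(q,s['position']+A[:,1]*k); print((p[0]+50-u)*7,(p[1]+40-v)*7)
for k in(-.013,.013):
  p=proj(q,np.array([.6105,-.0595,.066])+A[:,1]*k); print((p[0]+50-u)*7,(p[1]+40-v)*7)
```

```text
pos [ 0.6104 -0.0578  0.1076] lean 0.19 zt [ 0.001  0.003 -1.   ] yyaw -80.29 q [-0.024  0.302  0.092  1.67  -0.033  1.17  -1.324] F [-0.5  0.  -0.3] gw 60.2
shift cm [-0.03  0.19  7.16] turn [-0.003 -0.002  0.004]
415.6417244736865 322.1374033768899
347.452253599711 288.7968149463484
280.55683522044365 256.08894108420895
375.0725379235745 361.8410852303987
324.66896983031097 336.77273243235686
```

View pics/c6.png

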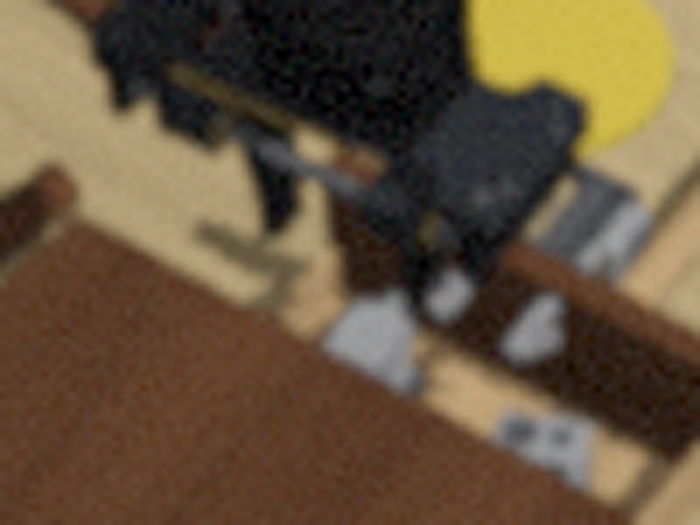

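The scene crop shows the anvil top at about (370,335) and the left finger tip at (275,225). The fingers straddle the anvil, so I go down slowly with a little more opening and watch the force.

>>> {"api": "jog_arm", "payload": {"rows": "0 0 2 0 0 0 -0.5;0 0 1.7 0 0 0 -0.5;0 0 0.5 0 0 0 -0.5;0 0 0.3 0 0 0 -0.5;0 0 0.3 0 0 0 -0.5"}}

```text
time: 16.9
position: [0.6116, -0.0586, 0.0602]
tool_rot: [-3.128, -0.264, -0.005]
ft_force: [-0.6, -0.3, 0.4]
grip_width: 0.753
grip_force: 0.0
```

>>> {"api": "jog_arm", "payload": {"rows": "0 0 0.6 0 0 0 -0.5;0 0 0.6 0 0 0 -0.5;0 0 0.6 0 0 0 -0.5;0 0 0.5 0 0 0 -0.5;0 0 0 0 0 0 -0.5"}}

```text
time: 17.52
position: [0.6108, -0.0585, 0.0364]
tool_rot: [-3.128, -0.264, -0.003]
ft_force: [-0.0, -0.0, 0.2]
grip_width: 0.75
grip_force: 0.0
```

>>> {"api": "jog_arm", "payload": {"rows": "0 0 0 0 0 0 -0.2;0 0 0 0 0 0 0;0 0 0 0 0 0 0.15;0 0 0 0 0 0 0.25;0 0 0 0 0 0 0.25", "force": 6}}

```text
time: 18.15
position: [0.6113, -0.0585, 0.037]
tool_rot: [-3.128, -0.264, -0.004]
ft_force: [-0.1, -0.4, -0.1]
grip_width: 0.384
grip_force: 0.0
```

Run:
```python
from h import *
s,A=st();print(A.T@s['ft_force'],s['grip_force'],s['torque'])
```

```text
pos [ 0.6113 -0.0585  0.037 ] lean 0.22 zt [ 0.002  0.003 -1.   ] yyaw -80.36 q [-0.019  0.372  0.089  1.732 -0.041  1.038 -1.319] F [-0.1 -0.4 -0.1] gw 33.4
[-0.1553967   0.37288416  0.13670155] 0.0 [-0.06314581  0.20055566  0.0342607 ]
```

>>> {"api": "jog_arm", "payload": {"rows": "0 0 0 0 0 0 0.35;0 0 0 0 0 0 0.45;0 0 0 0 0 0 1;0 0 0 0 0 0 1;0 0 0 0 0 0 1", "force": 8}}

```text
time: 18.77
position: [0.6114, -0.0594, 0.0372]
tool_rot: [-3.129, -0.263, -0.005]
ft_force: [0.1, -3.1, 2.2]
grip_width: 0.302
grip_force: 8.0
```

>>> {"api": "jog_arm", "payload": {"rows": "0 0 0 0 0 0 1;0 0 0 0 0 0 1", "force": 40}}

```text
time: 19.02
position: [0.6114, -0.0592, 0.0372]
tool_rot: [-3.129, -0.263, -0.005]
ft_force: [-0.5, -4.2, 2.4]
grip_width: 0.295
grip_force: 39.9
```

Run:
```python
from h import *
s,A=st();print(A.T@s['ft_force'],s['grip_force'],s['torque'])
```

```text
pos [ 0.6114 -0.0592  0.0372] lean 0.2 zt [ 0.003  0.002 -1.   ] yyaw -80.38 q [-0.019  0.371  0.089  1.732 -0.04   1.037 -1.319] F [-0.5 -4.2  2.4] gw 25.6
[-1.22184928  4.09844625 -2.4279924 ] 39.939807057380676 [-1.09225213e+00  1.33830968e-01  8.09688849e-04]
```

>>> {"api": "jog_arm", "payload": {"rows": "0 0 -0.5 0 0 0 1;0 0 -2 0 0 0 1;0 0 -3 0 0 0 1;0 0 -3 0 0 0 1;0 0 -3 0 0 0 1"}}

```text
time: 19.65
position: [0.6106, -0.0576, 0.1536]
tool_rot: [-3.126, -0.265, -0.004]
ft_force: [-0.3, -0.7, -5.4]
grip_width: 0.292
grip_force: 39.9
```

Run:
```python
from h import *
s,A=st(((.472,.304,.12),0,np.radians(9.6)));print(s['grip_force'],s['torque'])
```

```text
pos [ 0.6106 -0.0576  0.1536] lean 0.26 zt [ 0.002  0.004 -1.   ] yyaw -80.3 q [-0.026  0.267  0.094  1.619 -0.031  1.255 -1.327] F [-0.3 -0.7 -5.4] gw 25.4
shift cm [ -7.58 -37.96   3.48] turn [-0.004 -0.003  0.002]
39.89617109298706 [-0.07184772  0.06688207  0.00014775]
```

>>> {"api": "jog_arm", "payload": {"rows": "-0.4 -2 0 0 0 0 1;-0.8 -4 0 0 0 0 1;-0.8 -4 0 0 0 0 1;-0.8 -4 0 0 0 0 1;-0.8 -4 0 0 0 0 1"}}

```text
time: 20.27
position: [0.5423, 0.1159, 0.1506]
tool_rot: [-3.127, -0.267, 0.001]
ft_force: [0.5, -0.3, -5.9]
grip_width: 0.294
grip_force: 39.9
```

>>> {"api": "jog_arm", "payload": {"rows": "-0.8 -4 0 0 0 0 1;-0.8 -4 0 0 0 0 1;-0.8 -4 0 0 0 0 1;-0.8 -4 0 0 0 0 1;-0.8 -4 0 0 0 0 1"}}

```text
time: 20.9
position: [0.4689, 0.3053, 0.151]
tool_rot: [-3.128, -0.267, 0.001]
ft_force: [0.4, -0.1, -5.5]
grip_width: 0.295
grip_force: 39.9
```

>>> {"api": "jog_arm", "payload": {"rows": "0 0 2 0 0 0 1;0 0 2 0 0 0 1;0 0 2 0 0 0 1;0 0 2 0 0 0 1;0 0 0 0 0 0 1"}}

```text
time: 21.52
position: [0.4684, 0.3031, 0.0696]
tool_rot: [-3.13, -0.267, 0.007]
ft_force: [-0.6, 0.3, -4.7]
grip_width: 0.29
grip_force: 39.9
```

Run:
```python
from h import *
s,A=st(((.472,.304,.0355),0,np.radians(9.6)));print(s['grip_force'],s['torque'])
t=cam('top');q=cam('scene')
a=cv2.resize(t['img'][180:255,195:295],None,fx=4,fy=4,interpolation=cv2.INTER_CUBIC)
b=cv2.resize(q['img'][225:300,365:465],None,fx=4,fy=4,interpolation=cv2.INTER_CUBIC)
cv2.imwrite('pics/c7.png',np.hstack([a,b]))
```

```text
pos [0.4684 0.3031 0.0696] lean 0.24 zt [-0.004 -0.    -1.   ] yyaw -80.24 q [-0.464  0.241 -0.177  1.831  0.045  1.077 -2.058] F [-0.6  0.3 -4.7] gw 25.3
shift cm [ 0.38 -0.03  3.41] turn [-0.     0.004  0.003]
39.89627301692963 [-0.07833476  0.20580979  0.00194545]
```

View pics/c7.png

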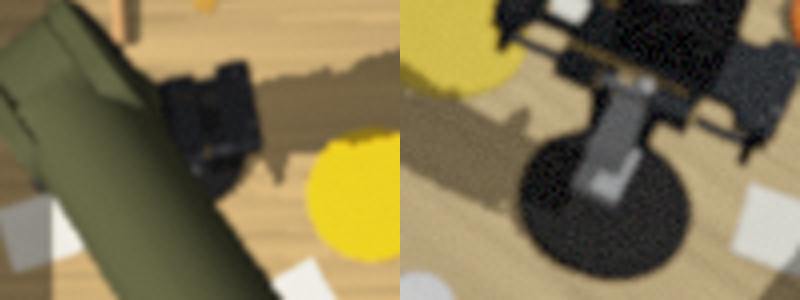

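The scene panel shows the anvil above the black pad. The pad centre is at (605,205) and the foot at (605,180), and lowering will bring the foot to the middle. I lower it gently.

>>> {"api": "jog_arm", "payload": {"rows": "0.4 0 1 0 0 0 1;0 0 1 0 0 0 1;0 0 0.6 0 0.003 0 1;0 0 0.3 0 0 0 1;0 0 0.2 0 0 0 1"}}

```text
time: 22.25
position: [0.4767, 0.3041, 0.0415]
tool_rot: [-3.128, -0.264, -0.009]
ft_force: [-0.6, 0.5, -4.1]
grip_width: 0.294
grip_force: 39.9
```

>>> {"api": "jog_arm", "payload": {"rows": "0 0 0.1 0 0 0 1;0 0 0.1 0 0 0 1;0 0 0 0 0 0 1"}}

```text
time: 22.62
position: [0.4767, 0.3041, 0.0398]
tool_rot: [-3.128, -0.264, -0.009]
ft_force: [-0.1, 0.5, -5.5]
grip_width: 0.293
grip_force: 39.9
```

>>> {"api": "jog_arm", "payload": {"rows": "0 0 0.1 0 0 0 1;0 0 0.1 0 0 0 1;0 0 0.1 0 0 0 1;0 0 0.05 0 0 0 1;0 0 0 0 0 0 1"}}

```text
time: 23.25
position: [0.4767, 0.3041, 0.0361]
tool_rot: [-3.128, -0.264, -0.009]
ft_force: [0.5, -0.4, -4.5]
grip_width: 0.292
grip_force: 39.9
```

Run:
```python
from h import *
s,A=st();print(s['ft_force'],s['torque'])
```

```text
pos [0.4767 0.3041 0.0361] lean 0.36 zt [ 0.005  0.003 -1.   ] yyaw -80.36 q [-0.465  0.286 -0.172  1.85   0.058  1.004 -2.063] F [ 0.5 -0.4 -4.5] gw 25.4
[ 0.4625231  -0.41695935 -4.50033935] [-0.04957062  0.17154421  0.04082598]
```

>>> {"api": "jog_arm", "payload": {"rows": "0 0 0.05 0 0 0 1;0 0 0.05 0 0 0 1;0 0 0 0 0 0 1"}}

```text
time: 23.62
position: [0.4768, 0.3041, 0.0353]
tool_rot: [-3.128, -0.264, -0.009]
ft_force: [-0.0, -0.7, -3.6]
grip_width: 0.295
grip_force: 39.9
```

>>> {"api": "jog_arm", "payload": {"rows": "0 0 0.05 0 0 0 1;0 0 0 0 0 0 1"}}

```text
time: 23.88
position: [0.4769, 0.3041, 0.0352]
tool_rot: [-3.128, -0.264, -0.01]
ft_force: [-0.9, -1.6, -0.9]
grip_width: 0.292
grip_force: 39.9
```

>>> {"api": "jog_arm", "payload": {"rows": "0 0 0.05 0 0 0 0.4;0 0 0 0 0 0 0.35;0 0 0 0 0 0 0.25;0 0 0 0 0 0 0;0 0 0 0 0 0 -0.2"}}

```text
time: 24.5
position: [0.4768, 0.3043, 0.0342]
tool_rot: [-3.127, -0.264, -0.009]
ft_force: [0.3, 0.6, 0.0]
grip_width: 0.519
grip_force: 0.0
```

>>> {"api": "jog_arm", "payload": {"rows": "0 0 0 0 0 0 -0.2;0 0 0 0 0 0 -0.2;0 0 -0.5 0 0 0 -0.2;0 0 -2 0 0 0 -0.2;0 0 -3 0 0 0 -0.2"}}

```text
time: 25.12
position: [0.4757, 0.3035, 0.0892]
tool_rot: [-3.128, -0.264, -0.006]
ft_force: [-0.3, 0.1, -0.2]
grip_width: 0.6
grip_force: 0.0
```

>>> {"api": "jog_arm", "payload": {"rows": "0 0 -4 0 0 0 -0.2;0 0 -5 0 0 0 0;-1 5 -2 0 0 0 1;-1 6 0 0 0 0 1;-1 6 0 0 0 0 1", "force": 20}}

```text
time: 25.75
position: [0.4749, 0.1293, 0.1996]
tool_rot: [-3.127, -0.265, -0.012]
ft_force: [1.3, 0.4, 0.1]
grip_width: 0.245
grip_force: 0.0
```

>>> {"api": "jog_arm", "payload": {"rows": "0 6 0 0 0 0 1;0 6 0 0 0 0 1;0 4 0 0 0 0 1;0 0 0 0 0 0 1"}}

```text
time: 26.25
position: [0.5017, -0.0309, 0.1987]
tool_rot: [-3.13, -0.253, -0.01]
ft_force: [0.4, 0.8, -0.4]
grip_width: 0.005
grip_force: 0.0
```

Run:
```python
from h import *
s,A=st(((.40,-.043,.16),.5,YAW))
t=cam('top');q=cam('scene')
a=cv2.resize(t['img'][185:245,200:280],None,fx=5,fy=5,interpolation=cv2.INTER_CUBIC)
b=cv2.resize(q['img'][245:305,375:455],None,fx=5,fy=5,interpolation=cv2.INTER_CUBIC)
cv2.imwrite('pics/c8.png',np.hstack([a,b]))
```

```text
pos [ 0.5017 -0.0309  0.1987] lean 0.38 zt [ 0.006  0.002 -1.   ] yyaw -80.76 q [-0.115  0.003  0.126  1.824 -0.003  1.309 -1.398] F [ 0.4  0.8 -0.4] gw 0.5
shift cm [-10.25  -0.44   3.8 ] turn [-0.01   0.494  0.032]
```

View pics/c8.png

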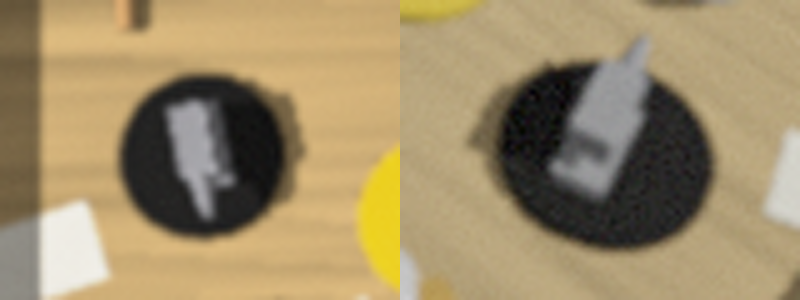

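The anvil stands upright on the black pad. Its top centre is at (197,140) in the top panel against the pad centre at (202,156), so it is within a cm of the middle. Next I push the drawer shut with closed fingers.

>>> {"api": "jog_arm", "payload": {"rows": "-2.2 -0.1 0 -0.01 0 0.032 1;-2.2 -0.1 0 0 0 0 1;-2.3 -0.1 1 0 0 0 1;0 0 4 0 0 0 1;0 0 4 0 0 0 1"}}

```text
time: 26.98
position: [0.4358, -0.0323, 0.1076]
tool_rot: [3.127, 0.219, 0.014]
ft_force: [0.2, 0.1, -0.9]
grip_width: 0.003
grip_force: 0.0
```

Run:
```python
from h import *
s,A=st(((.435,-.0383,.07),0.15,YAW))
```

```text
pos [ 0.4358 -0.0323  0.1076] lean 0.64 zt [ 0.009 -0.006 -1.   ] yyaw -82.0 q [-0.114 -0.072  0.118  2.084  0.016  1.119 -1.435] F [ 0.2  0.1 -0.9] gw 0.2
shift cm [-0.2   0.56  3.76] turn [0.006 0.141 0.012]
```

>>> {"api": "jog_arm", "payload": {"rows": "0 0.55 1.5 0.006 0.07 0.01 1;-0.2 0 2 0 0.07 0 1;0 0 0.3 0 0 0 1;0 0 0 0 0 0 1"}}

```text
time: 27.48
position: [0.4372, -0.0388, 0.0707]
tool_rot: [-3.119, -0.201, -0.229]
ft_force: [-0.1, -0.2, 0.4]
grip_width: 0.007
grip_force: 0.0
```

Run:
```python
from h import *
s,A=st(((.455,-.0357,.07),0.15,YAW))
```

```text
pos [ 0.4372 -0.0388  0.0707] lean 8.4 zt [ 0.145  0.018 -0.989] yyaw -82.64 q [-0.096 -0.138  0.137  2.233 -0.006  0.901 -1.397] F [-0.1 -0.2  0.4] gw 0.6
shift cm [ 1.77 -0.08  0.33] turn [0.001 0.003 0.   ]
```

>>> {"api": "jog_arm", "payload": {"rows": "1.98 0 0.29 0 0.05 0 1;1.96 0 0.39 0 0.05 0 1;1.94 0 0.49 0 0.05 0 1;1.91 0 0.58 0 0.05 0 1;1.88 0 0.68 0 0.05 0 1"}}

```text
time: 28.1
position: [0.5375, -0.0263, 0.0713]
tool_rot: [-3.05, -0.196, -0.616]
ft_force: [-12.1, -1.3, 10.7]
grip_width: 0.003
grip_force: 6.9
```

Run:
```python
from h import *
s,A=st(((.595,-.0178,.0705),0.6,YAW))
```

```text
pos [ 0.5375 -0.0263  0.0713] lean 22.83 zt [ 0.385  0.048 -0.922] yyaw -82.67 q [-0.111 -0.085  0.154  2.245 -0.095  0.589 -1.329] F [-12.1  -1.3  10.7] gw 0.2
shift cm [ 5.32 -0.12  2.33] turn [0.001 0.202 0.   ]
```

>>> {"api": "jog_arm", "payload": {"rows": "0 0 0 0 0 0 1;0 0 0 0 0 0 1"}}

```text
time: 28.35
position: [0.5358, -0.0269, 0.0703]
tool_rot: [-3.051, -0.195, -0.612]
ft_force: [-0.4, -0.3, -0.4]
grip_width: 0.002
grip_force: 0.0
```

Run:
```python
from h import *
s,A=st();print(s['torque'],s['grip_force'])
q=cam('scene')
# drawer right wall/front corner on left side (+y): front panel's +y top corner if open d
ex=np.array([np.cos(YAW),np.sin(YAW),0]);ey=np.array([-ex[1],ex[0],0])
P0=np.array([.6563,-.0091,0])
I=q['img']; 
# sample brightness along slide direction on top of the panel row at y=+70mm, z=.092
L=[]
for d in np.arange(.0,.2,.006):
    p=P0+ex*(.034-d)+ey*.09+[0,0,.092]; u,v=proj(q,p); L.append((round(d,3),I[int(round(v)),int(round(u))].tolist()))
print(L)
```

```text
pos [ 0.5358 -0.0269  0.0703] lean 22.67 zt [ 0.382  0.048 -0.923] yyaw -82.71 q [-0.111 -0.086  0.155  2.247 -0.094  0.591 -1.33 ] F [-0.4 -0.3 -0.4] gw 0.2
[-0.10282947  0.56171259 -0.0141388 ] 0.0
[(np.float64(0.0), [38, 59, 91]), (np.float64(0.006), [37, 54, 90]), (np.float64(0.012), [42, 61, 94]), (np.float64(0.018), [37, 57, 89]), (np.float64(0.024), [42, 63, 91]), (np.float64(0.03), [42, 66, 95]), (np.float64(0.036), [25, 49, 83]), (np.float64(0.042), [37, 59, 89]), (np.float64(0.048), [33, 55, 87]), (np.float64(0.054), [38, 57, 91]), (np.float64(0.06), [45, 62, 89]), (np.float64(0.066), [75, 104, 132]), (np.float64(0.072), [111, 152, 180]), (np.float64(0.078), [113, 155, 183]), (np.float64(0.084), [99, 137, 165]), (np.float64(0.09), [69, 93, 115]), (np.float64(0.096), [21, 38, 54]), (np.float64(0.102), [25, 37, 49]), (np.float64(0.108), [21, 32, 49]), (np.float64(0.114), [24, 32, 45]), (np.float64(0.12), [27, 37, 51]), (np.float64(0.126), [24, 31, 49]), (np.float64(0.132), [4, 14, 43]), (np.float64(0.138), [43, 60, 88]), (np.float64(0.144), [44, 61, 93]), (np.float64(0.15), [64, 89, 119]), (np.float64(0.156), [99, 136, 155]), (np.float64(0.162), [116, 155, 172]), (np.float64(0.168), [124, 162, 181]), (np.float64(0.174), [122, 162, 180]), (np.float64(0.18), [120, 160, 178]), (np.float64(0.186), [122, 164, 182]), (np.float64(0.192), [127, 165, 183]), (np.float64(0.198), [123, 166, 182])]
```

Run:
```python
from h import *
q=cam('scene')
ex=np.array([np.cos(YAW),np.sin(YAW),0]);ey=np.array([-ex[1],ex[0],0])
P0=np.array([.6563,-.0091,0])
for I in (cv2.imread('pics/s4.png'),q['img']):
  for yy in(.06,.075,.09,-.09):
    L=[]
    for d in np.arange(.03,.2,.005):
      p=P0+ex*(.034-d)+ey*yy+[0,0,.092]; u,v=proj(q,p); L.append(int(I[int(round(v)),int(round(u))].max()))
    print(yy,L)
```

```text
0.06 [94, 101, 97, 101, 104, 100, 99, 120, 144, 148, 134, 141, 123, 84, 55, 49, 37, 44, 46, 48, 47, 47, 55, 67, 90, 85, 82, 118, 143, 166, 171, 170, 170, 175]
0.075 [98, 97, 96, 101, 100, 95, 92, 96, 124, 150, 155, 153, 156, 127, 48, 46, 40, 38, 48, 45, 56, 45, 55, 86, 96, 88, 118, 167, 179, 182, 177, 180, 181, 184]
0.09 [89, 89, 87, 90, 93, 90, 87, 99, 148, 174, 179, 178, 173, 131, 73, 49, 49, 39, 39, 35, 48, 50, 48, 84, 98, 97, 142, 175, 182, 180, 174, 179, 181, 186]
-0.09 [96, 101, 101, 97, 96, 94, 104, 146, 175, 172, 148, 108, 101, 108, 100, 99, 99, 105, 101, 92, 70, 53, 58, 58, 51, 86, 156, 186, 188, 190, 183, 183, 186, 169]
0.06 [93, 98, 96, 99, 96, 95, 100, 108, 139, 136, 133, 108, 68, 48, 42, 40, 48, 44, 46, 48, 44, 59, 81, 94, 105, 141, 167, 175, 173, 174, 171, 167, 170, 174]
0.075 [98, 97, 101, 96, 98, 104, 99, 112, 151, 154, 151, 142, 107, 60, 48, 43, 43, 53, 48, 52, 50, 67, 87, 97, 108, 151, 170, 175, 182, 183, 178, 181, 183, 183]
0.09 [91, 87, 91, 85, 90, 87, 87, 110, 166, 180, 181, 163, 114, 58, 51, 49, 45, 49, 46, 52, 46, 50, 78, 100, 119, 159, 175, 183, 179, 181, 179, 178, 185, 188]
-0.09 [98, 99, 96, 103, 97, 101, 101, 148, 166, 137, 105, 101, 105, 105, 100, 103, 106, 100, 93, 60, 49, 70, 95, 93, 95, 108, 149, 180, 183, 185, 185, 186, 185, 169]
```

Run:
```python
from h import *
q=cam('scene');t=cam('top')
ex=np.array([np.cos(YAW),np.sin(YAW),0]);ey=np.array([-ex[1],ex[0],0])
P0=np.array([.6563,-.0091,0])
for yy in(.1,.09,.08,-.08,-.09,-.1):
    L=[]
    for d in np.arange(.03,.2,.005):
      p=P0+ex*(.034-d)+ey*yy+[0,0,.092]; u,v=proj(t,p); L.append(int(t['img'][int(round(v)),int(round(u))].max()))
    print(yy,L)
s,A=st()
print(proj(q,s['position']))
u0,v0=map(int,proj(q,(.52,-.03,.08)));print(u0,v0)
g=cv2.cvtColor(q['img'],cv2.COLOR_BGR2GRAY)[v0-24:v0+24:1,u0-34:u0+34]
print('\n'.join(''.join(' .:-=+*#%@'[9-min(9,v//22)] for v in r) for r in g))
```

```text
0.1 [196, 204, 206, 192, 183, 184, 189, 195, 200, 200, 194, 191, 199, 198, 201, 208, 206, 192, 192, 195, 191, 171, 125, 125, 130, 150, 123, 196, 209, 209, 201, 198, 200, 198]
0.09 [138, 150, 163, 129, 133, 150, 157, 170, 137, 142, 159, 163, 173, 138, 141, 161, 167, 167, 139, 151, 158, 145, 102, 93, 78, 47, 52, 53, 77, 86, 96, 111, 65, 72]
0.08 [113, 113, 111, 112, 112, 112, 111, 112, 113, 113, 113, 114, 113, 114, 114, 114, 114, 113, 114, 116, 112, 103, 96, 80, 33, 36, 50, 60, 51, 49, 48, 46, 46, 48]
-0.08 [159, 192, 200, 200, 199, 198, 193, 196, 196, 194, 193, 191, 192, 194, 195, 192, 191, 147, 117, 109, 141, 138, 99, 97, 80, 68, 67, 51, 47, 46, 47, 53, 59, 37]
-0.09 [124, 161, 197, 189, 192, 197, 199, 197, 183, 192, 198, 197, 186, 192, 197, 193, 183, 178, 175, 165, 173, 136, 106, 79, 62, 28, 46, 50, 50, 48, 47, 31, 25, 29]
-0.1 [138, 144, 153, 159, 128, 133, 152, 159, 159, 131, 140, 163, 169, 140, 153, 160, 165, 135, 141, 159, 157, 140, 98, 90, 68, 33, 43, 62, 64, 54, 53, 42, 27, 28]
pos [ 0.5354 -0.0272  0.07  ] lean 22.69 zt [ 0.383  0.048 -0.923] yyaw -82.75 q [-0.11  -0.086  0.1
[... 2742 characters left out ...]
::::::::::
++++++++==--=++**#%#%%%%%%%%*=---==+##@%%#%%####*****+==--::::::::::
*****+++=-:--==+***#%%%%%%%*+---===+*%%%%%%%%%###******+==--::::::::
#*****+=-:::---=++***#%%%%%*=----==+#%%%%%%%%%%%#####*#**+==--::::::
*###**+=--:::::-=++++*##%%%*==-==++##%%%@%%%%%%%%%###******+==-:::::
**#*#**+==-:::-=++===++*####*+++**#%%%#%%%%%%%%%%%#%###******+--::::
***##*#**+=----=+=-:--=++*###**##%%%%%%%%%%%%%%%%%%%#%###**#*+=-::::
**#*#******+===+=-:::---=++*###%%%%%%%%%%%%@%%%%%%%%%%%%###**+--::::
*#**#*###*#****+=--::::::-=+**##%%%%%%%%%%%%%%%%%%%%%%%#%%##*+-:::::
**#*#*###**#****+=--::::::-==+*###%%%%%%%%%%%%%%%%%%%%%%%%%#*+-:::::
**#*#***##*##*#**+=--::::::--=+***#%%%%%%%%%%%%%%%%%%%%%%%%##+-:::::
```

>>> {"api": "jog_arm", "payload": {"rows": "0 0 -2 0 0 0 1;0 0 -2 0 0 0 1"}}

```text
time: 28.8
position: [0.5195, -0.0292, 0.1069]
tool_rot: [-3.051, -0.193, -0.611]
ft_force: [0.0, -0.1, -1.0]
grip_width: 0.007
grip_force: 0.0
```

>>> {"api": "jog_arm", "payload": {"rows": "0 0 -4 0 -0.13 0 1;-3 0 -1 0 -0.13 0 1;-4 0 0 0 0 0 1;0 0 0 0 0 0 1"}}

```text
time: 29.3
position: [0.432, -0.0404, 0.1391]
tool_rot: [-3.121, -0.196, -0.209]
ft_force: [0.9, -0.1, 1.1]
grip_width: 0.004
grip_force: 0.0
```

Run:
```python
from h import *
s,A=st(((.435,-.0383,.07),0.15,YAW))
t=cam('top');q=cam('scene')
I=t['img']
ref=cv2.resize(cv2.imread('pics/c4.png'),(120,100),interpolation=cv2.INTER_AREA)
ex=np.array([np.cos(YAW),np.sin(YAW),0]);ey=np.array([-ex[1],ex[0],0])
P0=np.array([.6563,-.0091,0])
for nm,J,ox,oy in(('open',ref,260,110),('now',I,0,0)):
  for yy in(.095,-.06,-.095):
    L=[]
    for d in np.arange(.12,.18,.003):
      p=P0+ex*(.034-d)+ey*yy+[0,0,.092]; u,v=proj(t,p); 
      L.append(int(cv2.getRectSubPix(J,(1,1),(float(u-ox),float(v-oy))).max()))
    print(nm,yy,L)
g=cv2.cvtColor(I,cv2.COLOR_BGR2GRAY)[184:222,305:355]
print('\n'.join(''.join(' .:-=+*#%@'[9-min(9,v//22)] for v in r) for r in g))
```

```text
pos [ 0.432  -0.0404  0.1391] lean 7.67 zt [ 0.133  0.016 -0.991] yyaw -82.8 q [-0.088 -0.217  0.125  2.148  0.007  1.077 -1.413] F [ 0.9 -0.1  1.1] gw 0.3
shift cm [-0.6  -0.17  6.89] turn [ 0.001  0.016 -0.003]
open 0.095 [190, 193, 195, 197, 198, 199, 195, 177, 149, 121, 103, 95, 81, 65, 61, 79, 119, 168, 197, 204]
open -0.06 [103, 114, 140, 171, 194, 201, 196, 173, 136, 97, 68, 55, 48, 41, 37, 44, 63, 88, 104, 109]
open -0.095 [164, 172, 181, 181, 178, 176, 168, 147, 109, 74, 60, 55, 51, 43, 35, 44, 67, 90, 104, 109]
now 0.095 [187, 189, 193, 194, 187, 168, 134, 111, 101, 97, 91, 74, 58, 73, 115, 163, 196, 207, 206, 202]
now -0.06 [198, 199, 199, 197, 188, 164, 125, 104, 96, 89, 76, 56, 38, 44, 65, 88, 102, 107, 107, 107]
now -0.095 [178, 182, 183, 178, 158, 130, 109, 100, 96, 93, 80, 58, 45, 59, 106, 150, 173, 179, 173, 157]
+++-::-=++*+==----:::::.:..::--==++------=+*******
+++-::-=====-:---::::::.::::::--=++==++++*********
+++-:::-----::::::::::::::----=++**************###
+++=:::::::::::::::-----==+++*******#*#*##########
+++=-::::::-------=+++++*****#**#*############%%%%
+++
[... 979 characters left out ...]
:::::::::-+******+=::::::-::::::::::-
::::::::::::::::::::::-=+***+++=-----===-:-----==+
:::::::::::::::::::-=-==+***+++++++**##*+=++++**##
::::::::::::::::::-+*****##*****###%%%%%########%#
::::::::::::::::::=*######%########%%%%%%%#%######
:::::::::::::::--=+*######%#######################
::------------=*****##############################
-=+*****+=+++*#%%#******#######################***
=*############%%%*******###*****************##****
+#############%%#*+******#*******************#****
*##*##########%%#*+**************************#****
*#############%%#*++***************************+**
*#############%%#*++***************************+**
***############%#*++*****#************************
```

>>> {"api": "jog_arm", "payload": {"rows": "-0.4 -0.15 3 0 0 0 1;0 0 3 0 0.01 0 1;0 0 0.9 0 0 0 1;0 0 0 0 0 0 1"}}

```text
time: 29.9
position: [0.4398, -0.0378, 0.0711]
tool_rot: [-3.119, -0.198, -0.227]
ft_force: [-1.0, 0.2, -0.3]
grip_width: 0.002
grip_force: 0.0
```

>>> {"api": "jog_arm", "payload": {"rows": "1.5 0 0.2 0 0 0 1;0 0 0 0 0 0 1"}}

```text
time: 30.15
position: [0.4569, -0.0358, 0.0727]
tool_rot: [-3.119, -0.198, -0.233]
ft_force: [-0.6, 0.1, -0.6]
grip_width: 0.006
grip_force: 0.0
```

>>> {"api": "jog_arm", "payload": {"rows": "1 0 0.15 0 0 0 1"}}

```text
time: 30.28
position: [0.4649, -0.0347, 0.0716]
tool_rot: [-3.119, -0.197, -0.229]
ft_force: [0.1, 0.3, -0.5]
grip_width: 0.005
grip_force: 0.0
```

>>> {"api": "jog_arm", "payload": {"rows": "1 0 0.15 0 0 0 1"}}

```text
time: 30.4
position: [0.4754, -0.0334, 0.0715]
tool_rot: [-3.119, -0.198, -0.229]
ft_force: [0.4, 0.0, 0.0]
grip_width: 0.003
grip_force: 0.0
```

>>> {"api": "jog_arm", "payload": {"rows": "1 0 0.15 0 0 0 1"}}

```text
time: 30.52
position: [0.4854, -0.032, 0.0712]
tool_rot: [-3.119, -0.198, -0.229]
ft_force: [-0.0, 0.3, 0.1]
grip_width: 0.008
grip_force: 0.0
```

>>> {"api": "jog_arm", "payload": {"rows": "1 0 0.15 0 0 0 1"}}

```text
time: 30.65
position: [0.4953, -0.0307, 0.071]
tool_rot: [-3.119, -0.198, -0.228]
ft_force: [-0.6, -0.6, -0.1]
grip_width: 0.007
grip_force: 0.0
```

No contact at z = 0.071, so the real fingertips ride above the cap. I back off and approach 2 cm lower.

>>> {"api": "jog_arm", "payload": {"rows": "-2 0 -0.3 0 0 0 1;-2 0 -0.3 0 0 0 1;-1.5 0 -0.2 0 0 0 1;0 0 1 0 0 0 1;0 0 1 0 0 0 1"}}

```text
time: 31.28
position: [0.4431, -0.0374, 0.0508]
tool_rot: [-3.119, -0.198, -0.23]
ft_force: [-0.2, -0.8, -0.2]
grip_width: 0.004
grip_force: 0.0
```

>>> {"api": "jog_arm", "payload": {"rows": "0 0 0 0 0 0 1;1 0 0.15 0 0 0 1"}}

```text
time: 31.52
position: [0.4526, -0.0362, 0.051]
tool_rot: [-3.119, -0.197, -0.227]
ft_force: [0.3, 0.1, 0.6]
grip_width: 0.006
grip_force: 0.0
```

>>> {"api": "jog_arm", "payload": {"rows": "1 0 0.15 0 0 0 1"}}

```text
time: 31.65
position: [0.4638, -0.0348, 0.0515]
tool_rot: [-3.119, -0.198, -0.23]
ft_force: [0.0, -0.8, 1.1]
grip_width: 0.003
grip_force: 0.0
```

>>> {"api": "jog_arm", "payload": {"rows": "1 0 0.15 0 0 0 1"}}

```text
time: 31.78
position: [0.4737, -0.0336, 0.0514]
tool_rot: [-3.119, -0.198, -0.229]
ft_force: [0.2, -0.0, 1.1]
grip_width: -0.0
grip_force: 0.0
```

>>> {"api": "jog_arm", "payload": {"rows": "1 0 0.15 0 0 0 1"}}

```text
time: 31.9
position: [0.4826, -0.0324, 0.0509]
tool_rot: [-3.119, -0.198, -0.226]
ft_force: [-2.5, -0.7, 0.3]
grip_width: 0.003
grip_force: 1.0
```

>>> {"api": "jog_arm", "payload": {"rows": "1.98 0 0.29 0 0.07 0 1;1.95 0 0.43 0 0.07 0 1"}}

```text
time: 32.15
position: [0.5221, -0.0272, 0.0504]
tool_rot: [-3.086, -0.196, -0.444]
ft_force: [-2.9, 0.2, -0.8]
grip_width: 0.004
grip_force: 1.1
```

>>> {"api": "jog_arm", "payload": {"rows": "1.92 0 0.56 0 0.07 0 1;1.87 0 0.7 0 0.07 0 1;1.82 0 0.82 0 0.07 0 1"}}

```text
time: 32.52
position: [0.5814, -0.0198, 0.0503]
tool_rot: [-3.011, -0.191, -0.762]
ft_force: [-2.5, 0.9, -0.3]
grip_width: 0.004
grip_force: 1.0
```

Run:
```python
from h import *
s,A=st(((.64,-.0115,.051),0.5,YAW))
t=cam('top');I=t['img']
ex=np.array([np.cos(YAW),np.sin(YAW),0]);ey=np.array([-ex[1],ex[0],0])
P0=np.array([.6563,-.0091,0])
for yy in(.095,-.095):
    L=[]
    for d in np.arange(.03,.18,.005):
      p=P0+ex*(.034-d)+ey*yy+[0,0,.092]; u,v=proj(t,p); L.append(int(cv2.getRectSubPix(I,(1,1),(float(u),float(v))).max()))
    print(yy,L)
```

```text
pos [ 0.5814 -0.0198  0.0503] lean 28.41 zt [ 0.472  0.059 -0.88 ] yyaw -82.75 q [-0.102 -0.     0.143  2.257 -0.202  0.402 -1.236] F [-2.5  0.9 -0.3] gw 0.4
shift cm [ 5.24 -0.08  2.75] turn [ 0.002  0.004 -0.001]
0.095 [187, 178, 130, 99, 89, 65, 53, 75, 152, 195, 196, 192, 196, 199, 199, 205, 206, 192, 176, 163, 154, 154, 152, 148, 154, 156, 155, 160, 172, 171]
-0.095 [150, 146, 114, 97, 87, 55, 32, 58, 129, 179, 172, 149, 130, 137, 145, 153, 148, 108, 60, 36, 50, 60, 49, 50, 49, 46, 40, 30, 29, 30]
```

>>> {"api": "jog_arm", "payload": {"rows": "1.76 0 0.95 0 0 0 1;1.76 0 0.95 0 0 0 1"}}

```text
time: 32.83
position: [0.6198, -0.0147, 0.0496]
tool_rot: [-3.012, -0.191, -0.755]
ft_force: [-12.4, -2.2, 3.6]
grip_width: 0.006
grip_force: 6.5
```

>>> {"api": "jog_arm", "payload": {"rows": "0.88 0 0.48 0 0 0 1;0.7 0 0.38 0 0 0 1"}}

```text
time: 33.08
position: [0.6357, -0.0126, 0.0484]
tool_rot: [-3.013, -0.192, -0.748]
ft_force: [-33.4, -5.0, 24.3]
grip_width: 0.004
grip_force: 16.9
```

>>> {"api": "jog_arm", "payload": {"rows": "0.35 0 0.19 0 0 0 1;0.35 0 0.19 0 0 0 1"}}

```text
time: 33.33
position: [0.636, -0.0126, 0.0459]
tool_rot: [-3.016, -0.19, -0.726]
ft_force: [-55.1, -5.4, 38.7]
grip_width: 0.004
grip_force: 27.8
```

>>> {"api": "jog_arm", "payload": {"rows": "-1 0 -0.5 0 0 0 1;-1.8 0 -1 0 0 0 1;-3 0 -1.7 0 0 0 1;-3 0 -3 0 -0.15 0 1;0 0 -4 0 -0.15 0 1"}}

```text
time: 33.95
position: [0.523, -0.0277, 0.1003]
tool_rot: [-3.112, -0.194, -0.29]
ft_force: [1.6, 0.1, 0.4]
grip_width: 0.005
grip_force: 0.0
```

>>> {"api": "jog_arm", "payload": {"rows": "0 0 -4 0 -0.18 0 1;0 0 -4 0 0 0 1;0 5 0 0 0 0 1;0 6 0 0 0 0 1;0 6 0 0 0 0 1"}}

```text
time: 34.58
position: [0.5416, -0.198, 0.1808]
tool_rot: [3.134, 0.2, 0.032]
ft_force: [0.9, 0.3, 0.6]
grip_width: 0.003
grip_force: 0.0
```

>>> {"api": "jog_arm", "payload": {"rows": "0 0 0 0 0 0 1;0 0 0 0 0 0 1"}}

```text
time: 34.83
position: [0.541, -0.1958, 0.18]
tool_rot: [-3.134, -0.198, -0.03]
ft_force: [0.1, 0.8, 0.9]
grip_width: 0.003
grip_force: 0.0
```

Run:
```python
from h import *
s,A=st()
t=cam('top');I=t['img']; ref=cv2.imread('pics/top0.png')
D=cv2.absdiff(I,ref).max(2)
def asc(g): print('\n'.join(''.join(' .:-=+*#%@'[9-min(9,v//22)] for v in r) for r in g))
G=lambda J:cv2.cvtColor(J,cv2.COLOR_BGR2GRAY)[148:170,308:342]
asc(np.hstack([G(ref),np.zeros((22,3),'uint8'),G(I)]))
print('diff pull region',D[148:170,308:342].max())
for n,(x,y,r) in dict(mallet=(222,165,30),tin=(251,172,10),burn=(392,155,25),can=(437,155,14),jar=(409,253,10),dish=(247,257,14),hamtop=(328,215,14)).items(): print(n,np.percentile(D[y-r:y+r,x-r:x+r],[50,95]))
m=((I.max(2)>100)&(I.max(2)-I.min(2).astype(int)<40))[200:232,226:258].astype('uint8'); M=cv2.moments(m,True); print('anvil px',226+M['m10']/M['m00'],200+M['m01']/M['m00'],M['m00'])
```

```text
pos [ 0.541  -0.1958  0.18  ] lean 1.09 zt [ 0.019  0.002 -1.   ] yyaw -82.76 q [ 0.052  0.16   0.283  1.7   -0.055  1.271 -1.097] F [0.1 0.8 0.9] gw 0.3
####################**********#**#@@@##################****************
###################**#*******#####@@@###################*************##
####################*****#**######@@@###################*********######
#############################%%%%#@@@####################*########%%###
######################%%%%%####***@@@#######################%%%#####***
################%%%######*****++++@@@################%%%######*****++++
###########%%%%%%##**+++++++++++++@@@###########%%%%#%##*++++++++++++++
#%%%%%####***#####*+=--=++++++++++@@@####%%####***#####*+=--=++++++++++
###***+==++=+**#***+-::-++++++++++@@@###***+==++=+*****++-::-++++++++++
=====--::---=+****++-::-++++++++++@@@=====--::---=+****+=-::-++++++++++
-:::::::::::-++***+=-::-++++++++++@@@::::::::::::-++***+=-::-++++++++++
::::::::::::--=***=-:::-=+++++++++@@@:::::::::::::-=+*+=-:::-=+++++++++
::::::::::::::=+*+=:::::=+++++++++@@@::::::::::::::=+*+=:::.:=+++++++++
::::::::---:::-+*+=::::-=+++++++++@@@::::::::::::::-+*+=::::-=+++++++++
:::::::::---::-+**=-:--=++++++++++@@@::::::::::-:::-+*+=-::-=++++++++++
::::::::::--::-+**+===-=++++++++++@@@........::--::-+**+=-=-=++++++++++
::.:....::----=+***+++-=++==++++++@@@.........:--:-=+**++++--=====+++++
::::.:.:::---=+******+--==--=+++++@@@.........:---=+******+------=+++++
:::::::::::-=+*****++=-----=+=====@@@::::::::::::=+*****++=-:::-=======
:::::::::::-=++====----:::--------@@@::::::::::::-=+====---:::::---::::
-:::-:::-::-------::::::::::::::::@@@::::::::::::----::::::::::::::::::
::::::::::::::::::::::::::::::::::@@@::::::::::::::::::::::::::::::::::
diff pull region 7
mallet [4. 6.]
tin [5. 6.]
burn [ 41. 136.]
can [ 5. 74.]
jar [ 5. 93.]
dish [ 69. 110.]
hamtop [5. 6.]
anvil px 238.67948717948718 214.81410256410257 156.0
```

```bash
python3 -c "
from bench import ticket
print(ticket.close_job())"
```

```text
the job is handed in; nothing more can be done
None
```

The job is handed in: the anvil stands upright on the black pad about 1 cm or less from its middle, and the drawer is shut with the top view of the pull matching the start; the hand-in returned no verdict, and I did not re-check the dapping block once the drawer was closed, nor the bystanders the arm or its shadow covered.

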